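Take apart the pile on the desk and put each thing in its place

TASK

Take the pile on the desk apart from the top and set each thing down (do not drop it) flat in its own place, one after another in this order: the round tin in the round dish, the power bank in the short tray, the mini stapler upright and lengthwise in the middle of the cork mat, wholly on it, and last the long wooden pencil box in the long tray. The tray-held things must lie flat on the floor of their trays, not on a rim; do not push the mug or the pen cup about.

Things in the scene. Friction and masses are not known exactly. Their poses are not given: they have to be found in the camera images.
- clip_tin_mid (a point): Centre (half-way up) of the round bare-metal paper-clip tin: solid, closed, 46 mm across, 28 mm high. At the start it stands on top of the power bank. z is up.
- power_bank_mid (a point): Centre of the power bank, a dark metal slab 104 (its x) x 50 (its y) x 24 mm high. At the start it lies flat along one half of the pencil box's top, roughly lengthwise with it, with the tin on it.
- stapler_mid (a point): Centre (half-way up) of the mini stapler: 68 long (its x) x 28 wide (its y) x 42 mm high, standing on a black base; flat parallel sides: the grey top arm fills heights 24 to 42 mm at the full 28 mm width, the base 0 to 8 mm, between them a narrower magazine. At the start it stands on the other half of the pencil box's top, roughly lengthwise with it.
- pencil_box_mid (a point): Centre of the closed pale wooden pencil box: 230 (its x) x 62 (its y) x 34 mm high, about 0.3 kg. At the start it lies on the desk at the bottom of the pile, carrying the others.
- round_dish: Round pale wooden dish with a grey felt floor, fixed to the desk, 80 mm across. Origin at the centre of its underside, at desk height; inner floor 3 mm up, 68 to 72 mm wide inside, rim 4 mm thick with its top 8 mm above the desk.
- short_tray: Short rectangular pale wooden tray with a grey felt floor, fixed to the desk: inside 130 (its x) x 76 (its y) mm. Origin at the centre of its underside, at desk height; inner floor 3 mm up, rim 4 mm thick with its top 8 mm above the desk.
- cork_mat: Flat rectangular cork mat fixed to the desk, 96 (its x) x 56 (its y) x 4 mm thick, no rim. Origin at the centre of its underside, at desk height.
- long_tray: Long rectangular pale wooden tray with a grey felt floor, fixed to the desk: inside 256 (its x) x 88 (its y) mm. Origin at the centre of its underside, at desk height; inner floor 3 mm up, rim 4 mm thick with its top 8 mm above the desk.
- mug: White ceramic mug, 74 mm across, 85 mm high, handle on its +y side. Origin at the centre of its underside. A bystander: leave it standing where it is.
- pen_cup: Bare-metal pen cup with pens, 68 mm across, 98 mm high (pens to about 150 mm). Origin at the centre of its underside. A bystander: leave it standing where it is.
Things that resemble listed ones, but are neither listed nor needed, are in the scene too. Of the things that look like the part that bears pencil_box_mid, take the one that is farthest to the robot's left at the start.

How it is judged:
By the outcome, as a careful person would: the job done as asked, in the order asked, and still so for the second after the job is handed in, with the robot touching nothing.
It also fails if it takes over 109 s, if anything falls off the work surface, if the arm or the gripper's body presses on something with over 40 N, if the wrist force passes 120 N, or if a joint passes its speed limit or range.

ROBOT

A 6-joint arm with a two-finger parallel gripper is mounted at the origin on the work surface. World frame = base frame: x ahead of the robot, y to its left, z up, the work surface at z = 0. Lengths are in m, angles in rad, forces in N, time in s.
With the tool pointing down it reaches from about 0.275 to 0.85 m from the base axis. Payload 19 kg.
Tool frame: the origin (TCP) lies at the very end of the fingers, on their centre line; the grasp point (between the pads) lies 19 mm behind it; x points along the fingers, y is the direction in which the jaws open and shut, and the axes are right-handed (so a half turn about x gives the same grasp; the last joint's range is limited). The gripper opens to 85 mm and grips with 20 to 120 N. Pads are 22 mm wide; open, the fingers measure 114 mm over their backs; the gripper's body (76 mm by 85 mm) begins 54 mm behind the grasp point. The pads swing forward as they close: fully open they stand 13 mm farther back than shut.
Start: joints at [0.968, 0.15, 1.437, -0, 1.554, -0.134], TCP at [0.26, 0.513, 0.231] pointing down, gripper open.
Joint ranges: [-2.8, 2.8], [-0.68, 2.1], [0.12, 2.68], [-1.39, 4.53], [0.16, 2.79], [-2.81, 2.81]. Speed limits (rad/s): [1.89, 1.89, 2.22, 3.01, 3.01, 3.01].

INTERFACE

Orientations are given as [roll, pitch, yaw] about the fixed x, y, z axes, in that order (R = Rz(yaw) Ry(pitch) Rx(roll)).
In Python, from workcell import goto, line_to, movej, set_gripper, pause, ik, get_obs, grab_frame, PlanningError, finish_job gives the robot as it stands. Calls block until the motion is done:
- goto(position, orientation): joint-space move of the TCP to a pose.
- line_to(position, rot=None, speed=0.15): straight line of the TCP; rot=None keeps the orientation; speed is the mean speed in m/s.
- movej(angles): joint-space move.
- set_gripper(opening, strength=None): finger opening in m; strength is the grip in N (None keeps the last); returns when the fingers have stopped.
- pause(seconds).
- ik(position, orientation): joint angles nearest the present ones, or None.
- get_obs(): the state.
- grab_frame(name): name is "scene" or "top" or "wrist"; returns a dict with "color" (420x560x3 uint8, red, green, blue), "range_z" (420x560 float32, m along the optical axis (not along the pixel's ray), 0 where there is no reading), "fx", "fy", "cx", "cy" (pixels), "world_from_camera" (4x4, takes a point from camera to world coordinates); the wrist camera has in their place "T_tool_cam" (4x4, takes a point from camera to tool coordinates, whose origin is the TCP and whose axes are the tool frame's). Camera axes: x right, y up, looking along -z (the intrinsics and any distortion apply to the point x, -y, -z); pixel columns grow to the right and rows downward; lengths in m; the calibration is good to about 2 mm. A picture is of the moment at which its call begins: read the wrist's pose just before it.
A pose or a line that the arm cannot do raises PlanningError and nothing moves.
- finish_job(): hands the job in, once; it reports no verdict.
The state is a dict: "time_s": time; "joint_positions": joint angles; "qd": joint speeds; "joint_torque": joint torques, N m; "tcp_pos": TCP position; "ee_rot": TCP orientation; "ft_force": force on the tool from outside, world axes, zero at the start; "moment": the same for the moment, N m; "grip_width": finger opening in m.
Only numpy, scipy, OpenCV 4.12 (cv2) and the standard library are available. Lean on these libraries where they do the work, as an engineer would, in place of code of your own. Each camera call takes 0.05 s, during which the arm holds its last target. There are 200 camera calls.

## Working session

There is one attempt and no reset: what is moved stays moved. The work goes in short steps, each a Python script; the robot and the scene stay as the last script left them, time stands still between calls to the robot, and variables do not carry over. Pictures are saved under pics/ and viewed, about 12 in all and at most 16, crops included, and the job is handed in when it is done.

```bash
ls; mkdir -p pics
python3 - <<'E'
from workcell import *
import cv2,numpy as np
for n in ("scene","top"):
    f=grab_frame(n); np.savez(f"pics/{n}0.npz",**f)
    cv2.imwrite(f"pics/{n}0.png",f["color"][...,::-1])
    print(n,{k:v for k,v in f.items() if k not in("color","range_z")})
o=get_obs();print(o)
E
```

```text
pics
scene {'fx': 515.0608119185476, 'fy': 515.0608119185476, 'cx': 286.56647890891253, 'cy': 210.49374173819936, 'world_from_camera': array([[ 3.21205794e-01, -7.94988147e-01,  5.14607310e-01,
         1.31258054e+00],
       [ 9.47009298e-01,  2.69917305e-01, -1.74120759e-01,
        -4.06042226e-01],
       [-4.77478836e-04,  5.43266503e-01,  8.39560170e-01,
         1.45109225e+00],
       [ 0.00000000e+00,  0.00000000e+00,  0.00000000e+00,
         1.00000000e+00]])}
top {'fx': 487.8144533467505, 'fy': 487.8144533467505, 'cx': 283.36571582505314, 'cy': 204.6318604040515, 'world_from_camera': array([[ 0.01972685,  0.98283832, -0.18341124,  0.22102135],
       [-0.99967316,  0.02237319,  0.01237018, -0.09315855],
       [ 0.01626138,  0.18310726,  0.98295844,  1.23984908],
       [ 0.        ,  0.        ,  0.        ,  1.        ]])}
{'time_s': 0.1, 'joint_positions': array([ 9.67994271e-01,  1.50892521e-01,  1.43793526e+00,  1.77072908e-06,
        1.55382356e+00, -1.33998649e-01]), 'qd': array([ 0.00069612, -0.00087884, -0.00338823, -0.00037592,  0.00090921,
        0.00033901]), 'joint_torque': array([ 3.49310205e-03, -7.14379406e+01, -5.71793783e+01, -1.45171753e-04,
        7.23663048e-03, -6.47345746e-05]), 'tcp_pos': array([0.25968445, 0.5127687 , 0.23077639]), 'ee_rot': array([-1.70646726,  1.56973763, -2.1752707 ]), 'ft_force': array([-0.2796612 ,  0.10139905,  0.34732234]), 'moment': array([-0.01870938,  0.03124569, -0.05058597]), 'grip_width': 0.08509355885610578}
```

View pics/scene0.png

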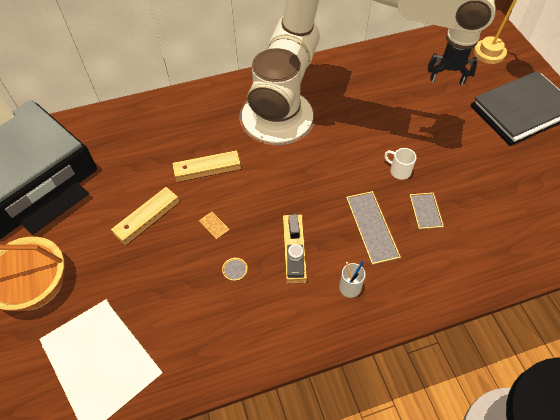

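View pics/top0.png

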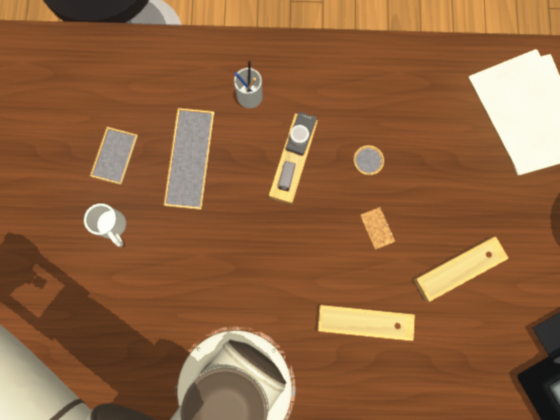

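The scene view shows the pile at about (295,248), long tray (373,227), short tray (427,210), dish (234,268), cork (214,225), mug (402,163) and pen cup (352,280). In the top view they are at pile (294,158), long tray (190,158), short tray (114,156), dish (369,160) and cork (377,228). The pile's box is the one farthest left (+y). The two boxes on the right are decoys.

```bash
cat > h.py <<'E'
import numpy as np,cv2
from workcell import *
from scipy.spatial.transform import Rotation as Ro
def cloud(f,M=None):
    M=f["world_from_camera"] if M is None else M
    z=f["range_z"]; v,u=np.mgrid[:z.shape[0],:z.shape[1]]
    P=np.stack([(u-f["cx"])/f["fx"]*z,-(v-f["cy"])/f["fy"]*z,-z],-1)
    return P@M[:3,:3].T+M[:3,3]
def rect(pts):
    (c,s,a)=cv2.minAreaRect((pts[:,:2]*1000).astype(np.float32))
    if s[0]<s[1]: s=s[::-1];a+=90
    return np.round(c,1),np.round(s,1),round((a+90)%180-90,1)
def big(m):
    n,l,st,_=cv2.connectedComponentsWithStats(m.astype(np.uint8)); return l==1+np.argmax(st[1:,4])
E
python3 - <<'E'
from h import *
for n,boxes in (("top",dict(short=(85,120,145,190),long=(155,100,220,215),dish=(345,140,392,180),cork=(355,200,402,255),pile=(262,105,325,210),mug=(75,195,130,250),cup=(228,60,268,110))),
 ("scene",dict(short=(402,185,450,235),long=(340,185,405,268),dish=(215,250,255,285),cork=(195,205,235,245),pile=(275,205,315,290),mug=(380,145,420,185),cup=(335,255,370,300)))):
    f=dict(np.load(f"pics/{n}0.npz")); P=cloud(f); hsv=cv2.cvtColor(f["color"],cv2.COLOR_RGB2HSV).astype(int)
    for k,(a,b,c,d) in boxes.items():
        p=P[b:d,a:c]; h=hsv[b:d,a:c]
        if k in("short","long","dish"):
            m=big((h[...,1]<70)); q=p[m]; print(n,k,"felt",*rect(q),"z",np.median(q[:,2]).round(4))
        elif k=="cork": 
            col=f["color"][b:d,a:c].astype(int); m=big(col.sum(-1)>300); q=p[m]; print(n,k,*rect(q),"z",np.median(q[:,2]).round(4))
        else:
            zs=p[...,2]; print(n,k,"desk",np.median(zs[zs<.012]).round(4))
            for lo,hi in ((.026,.042),(.05,.066),(.068,.084),(.078,.095),(.095,.12)):
                m=(zs>lo)&(zs<hi)
                if m.sum()>15:
                    q=p[big(m)]; print("  ",k,(lo,hi),*rect(q),"z",np.median(q[:,2]).round(4),m.sum())
E
```

```text
top short felt [441.2 125. ] [603.5 141.6] 57.9 z 0.004
top long felt [440.6  89.5] [541.6 181.7] 21.2 z 0.004
top dish felt [ 421.4 -208.5] [457.8  64.4] -37.9 z 0.0041
top cork [ 338.7 -225.6] [339.6 101.2] -65.0 z 0.0047
top pile desk 0.0011
   pile (0.026, 0.042) [ 570.4 -131.3] [230.3  62.1] -15.9 z 0.0349 1028
   pile (0.05, 0.066) [ 629.3 -148.9] [104.6  50.1] -18.5 z 0.0588 491
   pile (0.068, 0.084) [ 515.7 -114.3] [66.3 28.3] -12.7 z 0.0763 370
   pile (0.078, 0.095) [ 615.9 -143.9] [45.2 44.8] -26.5 z 0.0869 333
top mug desk 0.0014
   mug (0.026, 0.042) [401.3 349.7] [63.6 24.3] -21.7 z 0.0338 146
   mug (0.05, 0.066) [401.3 347.4] [64.2 27.4] -24.2 z 0.0582 146
   mug (0.068, 0.084) [378.8 298.3] [70.3 46. ] -24.6 z 0.075 224
   mug (0.078, 0.095) [392.8 328.6] [72.6 72.4] -64.8 z 0.0847 213
top cup desk 0.0011
   cup (0.026, 0.042) [724.6 -13.5] [63.3 26.3] -84.4 z 0.0338 101
   cup (0.05, 0.066) [723.9 -15.9] [62.3 22.1] -80.1 z 0.0587 114
   cup (0.068, 0.084) [724.7 -15.9] [63.6 23.7] -79.9 z 0.0769 138
   cup (0.078, 0.095) [725.3 -15.7] [64.  24.9] -80.9 z 0.0857 16
[... 545 characters left out ...]
pile (0.078, 0.095) [ 619.7 -144.3] [46.2 44.4] 27.6 z 0.0854 187
scene mug desk -0.0007
   mug (0.026, 0.042) [413.7 316. ] [73.2 34.4] 58.5 z 0.0332 122
   mug (0.05, 0.066) [414.5 315. ] [70.2 29.3] 55.3 z 0.0582 123
   mug (0.068, 0.084) [392.4 319.4] [88.4 75.2] 68.4 z 0.0754 157
   mug (0.078, 0.095) [395.5 327.9] [75.1 72.5] -47.4 z 0.083 100
scene cup desk -0.0004
   cup (0.026, 0.042) [769.8 -24.1] [63.1 23.8] 58.5 z 0.0358 82
   cup (0.05, 0.066) [768.5 -24.4] [65.4 27.6] 56.9 z 0.0581 95
   cup (0.068, 0.084) [766.4 -23.4] [66.1 30.2] 54.9 z 0.0774 110
   cup (0.078, 0.095) [768.3 -26.4] [63.  23.6] 51.9 z 0.0873 138
   cup (0.095, 0.12) [772.4   3.6] [47.6 13.1] -53.4 z 0.0985 85
```

Run:
```python
from h import *
for n,boxes in (("top",dict(short=(85,120,145,190),long=(155,100,220,215),dish=(345,140,392,180),cork=(355,200,402,255))),
 ("scene",dict(short=(402,185,450,235),long=(340,185,405,268),dish=(215,250,255,285),cork=(195,205,235,245)))):
    f=dict(np.load(f"pics/{n}0.npz")); P=cloud(f); hsv=cv2.cvtColor(f["color"],cv2.COLOR_RGB2HSV).astype(int)
    for k,(a,b,c,d) in boxes.items():
        p=P[b:d,a:c]; h=hsv[b:d,a:c]; col=f["color"][b:d,a:c].astype(int)
        m=((h[...,1]<70) if k!="cork" else (col.sum(-1)>300))
        m=big(m)&(f["range_z"][b:d,a:c]>0.3); q=p[m]; print(n,k,*rect(q),"z",np.median(q[:,2]).round(4))
        if k!="cork":
            m=big(col.sum(-1)>270)&(f["range_z"][b:d,a:c]>0.3); q=p[m]; print("   outer",*rect(q),"ztop",np.percentile(q[:,2],97).round(4))
# wrist look feasibility
print(get_obs()["ee_rot"]); f=grab_frame("wrist"); print(f["T_tool_cam"].round(3),f["fx"],f["cx"],f["cy"])
R=Ro.from_euler("xyz",get_obs()["ee_rot"]).as_matrix();print(R.round(3))
```

```text
top short [573.5 336.9] [128.4  75.1] -13.6 z 0.004
   outer [582.6 336.5] [179.9 143.9] 0.7 ztop 0.0106
top long [571.3 140.7] [253.5  86.3] -4.4 z 0.0039
   outer [573.7 145.7] [279.5 166.7] 2.4 ztop 0.0103
top dish [ 576.9 -329.5] [64.4 63.7] -44.0 z 0.0041
   outer [ 578.5 -331. ] [86.1 83.2] 1.5 ztop 0.0111
top cork [ 397.5 -351.5] [100.5  62.6] 23.9 z 0.0047
scene short [572.2 336. ] [127.8  77.2] -14.2 z 0.0023
   outer [571.4 338.8] [152.2  92.7] -14.0 ztop 0.0106
scene long [571.1 138.8] [253.8  91.2] -3.9 z 0.0023
   outer [570.1 142.7] [277.1 104.7] -4.4 ztop 0.0102
scene dish [ 577.7 -329.1] [66.1 59.7] -16.2 z 0.0024
   outer [ 574.5 -330.6] [83.7 79.2] 27.6 ztop 0.0097
scene cork [ 398.3 -349.8] [101.7  60.1] 22.0 z 0.0028
[-1.70646726  1.56973763 -2.1752707 ]
[[-0.     0.273 -0.962 -0.142]
 [ 1.    -0.001 -0.001 -0.001]
 [-0.001 -0.962 -0.273 -0.069]
 [ 0.     0.     0.     1.   ]] 328.59991083289145 275.3310227687176 207.66685748171685
[[-0.     0.452  0.892]
 [-0.001  0.892 -0.452]
 [-1.    -0.001 -0.   ]]
```

```bash
cat >> h.py <<'E'
import warnings; warnings.filterwarnings("ignore")
def down(deg):   # tool pointing down, jaw direction at deg about z
    a=np.radians(deg); c,s=np.cos(a),np.sin(a)
    return Ro.from_matrix(np.array([[0,c,s],[0,s,-c],[-1,0,0]])).as_euler("xyz")
def wrist(name):
    o=get_obs(); f=grab_frame("wrist"); T=np.eye(4)
    T[:3,:3]=Ro.from_euler("xyz",o["ee_rot"]).as_matrix(); T[:3,3]=o["tcp_pos"]
    cv2.imwrite(f"pics/{name}.png",f["color"][...,::-1]); P=cloud(f,T@f["T_tool_cam"]); P[f["range_z"]<=0.05]=-9
    np.savez(f"pics/{name}.npz",P=P,color=f["color"]); return P,f["color"]
def layers(P,bands,x=(-9,9),y=(-9,9)):
    m0=(P[...,0]>x[0])&(P[...,0]<x[1])&(P[...,1]>y[0])&(P[...,1]<y[1])
    for lo,hi in bands:
        m=m0&(P[...,2]>lo)&(P[...,2]<hi)
        if m.sum()>30: q=P[big(m)]; print((lo,hi),*rect(q),"z",np.median(q[:,2]).round(4))
E
python3 - <<'E'
from h import *
B=((-.01,.012),(.026,.042),(.052,.066),(.068,.081),(.081,.095))
goto([.57,-.13,.27],down(74)); print(get_obs()["time_s"],get_obs()["joint_positions"].round(2))
P,c=wrist("w1"); print("desk",np.median(P[...,2][(P[...,2]>-.01)&(P[...,2]<.012)]))
layers(P,B[1:],(.4,.75),(-.25,-.05))
line_to([.60,-.20,.25],down(30)); P,c=wrist("w2")
layers(P,B[1:],(.4,.75),(-.25,-.05)); print(get_obs()["time_s"])
E
```

```text
2.6833 [-0.35  0.16  1.35  0.    1.63 -1.65]
desk -0.0006090992548190566
(0.026, 0.042) [ 571.4 -131.3] [227.7  62.2] -15.8 z 0.0332
(0.052, 0.066) [ 629.8 -148.8] [103.8  50. ] -18.2 z 0.057
(0.068, 0.081) [ 516.4 -114.6] [66.1 28. ] -12.7 z 0.075
(0.081, 0.095) [ 616.7 -143.2] [45.5 44.5] -16.4 z 0.0853
(0.026, 0.042) [ 571.3 -131.3] [228.8  62.1] -15.8 z 0.0333
(0.052, 0.066) [ 630.6 -149. ] [104.2  50. ] -18.1 z 0.0571
(0.068, 0.081) [ 516.5 -115. ] [66.  27.5] -12.9 z 0.075
(0.081, 0.095) [ 616.8 -143.4] [45.  44.9] 56.9 z 0.0853
3.7
```

View pics/w1.png

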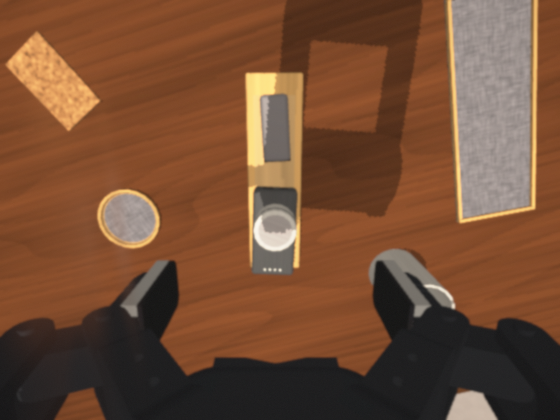

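The wrist view shows the tin at (275,228) on the bank, the stapler at (275,127), the dish at (128,217), cork at (53,82) and the long tray at (493,100). Both wrist poses agree to within 1 mm, so I'm starting with the tin.

```bash
cat >> h.py <<'E'
def seat(p,zexp,rot=None):  # lower onto a surface expected at TCP height zexp, until contact is felt
    line_to([*p,zexp+.006],rot,.12); pause(.15); f0=get_obs()["ft_force"][2]
    z=zexp+.006
    while z>zexp-.004:
        z-=.001; line_to([*p,z],rot,.02); pause(.06)
        d=get_obs()["ft_force"][2]-f0
        if d>2.5: break
    print("seated z",round(z,4),"dF",round(d,2),"exp",round(zexp,4)); return z
def pick(p,z,deg,w,F):
    goto([*p,z+.07],down(deg)); line_to([*p,z],None,.15); set_gripper(w,F); print("grip",get_obs()["grip_width"])
E
python3 - <<'E'
from h import *
for n,(a,b,c,d) in (("w1",(90,180,168,256)),("w1",(0,25,106,136))):
    D=np.load(f"pics/{n}.npz"); p=D["P"][b:d,a:c]; col=D["color"][b:d,a:c].astype(int); h=cv2.cvtColor(D["color"],cv2.COLOR_RGB2HSV)[b:d,a:c].astype(int)
    for m in ((col.sum(-1)>270),(h[...,1]<70)):
        m=big(m)&(p[...,2]>-1); 
        if m.sum()>200: print(n,*rect(p[m]),np.median(p[m][:,2]).round(4))
t0=get_obs()["time_s"]
pick([.6168,-.1434],.066,72,.03,40)
line_to([.6168,-.1434,.13],None,.15); print("lift",get_obs()["grip_width"],get_obs()["ft_force"].round(1))
goto([.576,-.30,.16],down(72)); P,c=wrist("w3")
p=P; h=cv2.cvtColor(c,cv2.COLOR_RGB2HSV).astype(int)
m=(h[...,1]<70)&(abs(p[...,0]-.577)<.06)&(abs(p[...,1]+.329)<.06)&(p[...,2]<.015)&(p[...,2]>-.01); print(m.sum(),*rect(p[big(m)])); 
print(get_obs()["time_s"]-t0)
E
```

```text
w1 [ 570.4 -334.2] [101.   87.5] 8.7 0.0024
w1 [ 577.1 -329.8] [65.1 64. ] -71.3 0.0023
w1 [ 397.2 -352.9] [102.1  64.2] 20.7 0.003Traceback (most recent call last):
  File "<stdin>", line 5, in <module>
  File "h.py", line 14, in big
    n,l,st,_=cv2.connectedComponentsWithStats(m.astype(np.uint8)); return l==1+np.argmax(st[1:,4])
                                                                               ~~~~~~~~~^^^^^^^^^^
    return _wrapfunc(a, 'argmax', axis=axis, out=out, **kwds)
    return bound(*args, **kwds)
ValueError: attempt to get argmax of an empty sequence
```

The dish centre comes out at (577,-329.6) mm in all three cameras, so I'll pick and place directly.

Run:
```python
from h import *
t0=get_obs()["time_s"]
pick([.6168,-.1434],.066,72,.03,40)
line_to([.6168,-.1434,.14],None,.15); print("lift",get_obs()["grip_width"],get_obs()["ft_force"].round(1))
d=[.577,-.3296]
goto([*d,.09],down(72)); print("t",get_obs()["time_s"]-t0)
z=seat(d,.066-.057+.0025); print(get_obs()["tcp_pos"].round(4),get_obs()["ft_force"].round(1))
set_gripper(.085); line_to([*d,.12],None,.15)
goto([.60,-.20,.25],down(30)); pause(.2); P,c=wrist("w4")
layers(P,((.02,.042),(.052,.066),(.068,.081)),(.4,.75),(-.25,-.05)); layers(P,((.022,.04),),(.5,.64),(-.4,-.27)); print("t",get_obs()["time_s"])
```

```text
grip 0.044782425137896036
lift 0.044590170814308015 [-0.8  0.2 -2.4]
t 3.2082999999999995
seated z 0.0115 dF 6.57 exp 0.0115
[ 0.5771 -0.3297  0.0121] [-2.4  2.2  5.4]
(0.02, 0.042) [ 571.4 -131.3] [229.4  62.1] -15.8 z 0.0333
(0.052, 0.066) [ 630.6 -149.1] [104.2  50. ] -18.1 z 0.0571
(0.068, 0.081) [ 516.6 -114.8] [66.  27.8] -12.9 z 0.075
(0.022, 0.04) [ 577.  -329.2] [45.1 45.1] 80.8 z 0.0301
t 12.1917
```

View pics/w4.png

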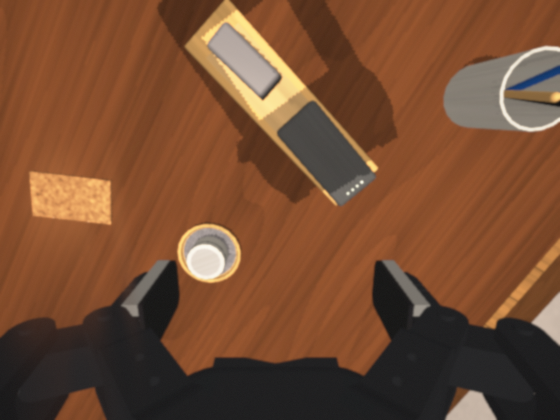

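The tin is seated central in the dish at pixel (207,258), with its top at 30 mm and the rest of the pile undisturbed. Next is the power bank.

Run:
```python
from h import *
p=[.6303,-.149]; d=[.573,.3365]
pick(p,.043,71.9,.03,60)
line_to([*p,.12],None,.12); print("lift",get_obs()["grip_width"],get_obs()["ft_force"].round(1),get_obs()["moment"].round(2))
line_to([.615,-.149,.26],None,.2)
goto([*d,.26],down(76)); print("t",get_obs()["time_s"])
line_to([*d,.06],None,.18)
z=seat(d,.043-.034+.003); print(get_obs()["tcp_pos"].round(4),get_obs()["ft_force"].round(1))
set_gripper(.085); line_to([*d,.12],None,.15)
line_to([d[0]-.03,d[1]-.05,.25],None,.2); pause(.1); P,c=wrist("w5")
layers(P,((.02,.04),(.005,.0105)),(.48,.67),(.26,.42)); print("t",get_obs()["time_s"])
h=cv2.cvtColor(c,cv2.COLOR_RGB2HSV).astype(int); p=P
m=(h[...,1]<70)&(h[...,2]>60)&(abs(p[...,0]-.571)<.16)&(p[...,1]<.22)&(p[...,1]>.06)&(abs(p[...,2])<.015); print("long",*rect(p[big(m)]))
```

```text
grip 0.0484229414657438
lift 0.04809058737832167 [ 0.6 -0.9 -3.4] [-0.06  0.01 -0.  ]
t 17.3667
seated z 0.013 dF 6.31 exp 0.012
[0.5731 0.3366 0.0134] [-2.6 -1.7  3.9]
(0.02, 0.04) [572.2 336.6] [103.2  50.3] -14.1 z 0.0261
(0.005, 0.0105) [572.5 335.9] [137.5  83.9] -13.5 z 0.007
t 23.15
long [571.8 138.6] [255.7  86.8] -4.2
```

View pics/w5.png

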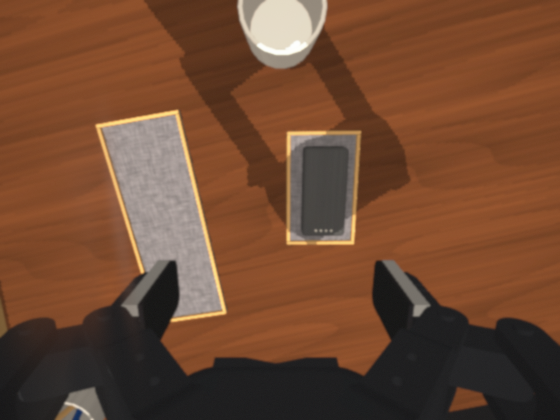

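The bank lies flat in the short tray, at pixels (325,190) inside the rim. Next I'll re-measure the pile and the cork.

Run:
```python
from h import *
goto([.46,-.27,.25],down(77)); pause(.1); P,c=wrist("w6")
layers(P,((.02,.042),(.068,.081)),(.4,.75),(-.25,-.05)); layers(P,((.0015,.006),),(.32,.48),(-.43,-.27))
m=(abs(P[...,0]-.398)<.08)&(abs(P[...,1]+.351)<.08)
h=cv2.cvtColor(c,cv2.COLOR_RGB2HSV).astype(int)
k=m&(h[...,2]>150); k=cv2.morphologyEx(k.astype(np.uint8),cv2.MORPH_OPEN,np.ones((3,3))); print(*rect(P[big(k>0)]),get_obs()["time_s"])
```

```text
(0.02, 0.042) [ 544.2 -124. ] [173.9  62.9] -15.8 z 0.0333
(0.068, 0.081) [ 515.4 -115.2] [65.2 28.5] -11.8 z 0.0749
(0.0015, 0.006) [ 397.6 -350.4] [96.  56.3] 23.2 z 0.0032
[ 397.9 -351.8] [99.6 59.8] 23.4 25.325
```

View pics/w6.png

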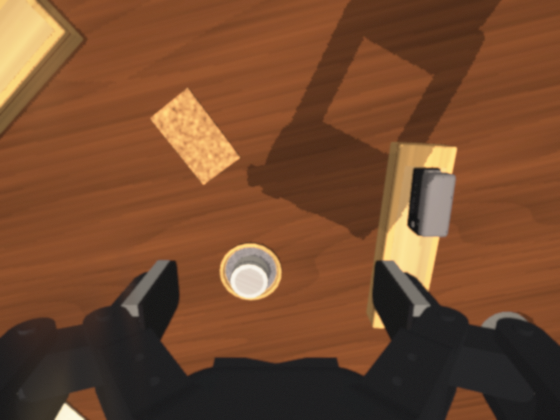

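The cork is at (195,137), centre (397.6,-350.4) mm, yaw 23.2°. The stapler is undisturbed at about (435,203). I'll move it next.

Run:
```python
from h import *
p=[.5165,-.1149]; d=[.3977,-.3505]
pick(p,.042,-102.8,.01,50)
line_to([*p,.14],None,.12); print("lift",get_obs()["grip_width"],get_obs()["ft_force"].round(1),get_obs()["moment"].round(2))
goto([*d,.14],down(-66.8)); print("t",get_obs()["time_s"])
line_to([*d,.04],None,.15)
z=seat(d,.042-.034+.004); print(get_obs()["tcp_pos"].round(4),get_obs()["ft_force"].round(1))
set_gripper(.07); line_to([*d,.14],None,.12)
goto([.46,-.27,.25],down(-103+45)); pause(.1); P,c=wrist("w7")
layers(P,((.028,.06),(.0015,.006)),(.32,.48),(-.43,-.27)); layers(P,((.02,.042),),(.4,.75),(-.25,-.03)); print("t",get_obs()["time_s"])
```

```text
grip 0.02740724436784305
lift 0.02749882726428494 [-0.5  0.2 -1.3] [-0.01  0.02 -0.04]
t 31.575
seated z 0.012 dF 8.81 exp 0.012
[ 0.3978 -0.3506  0.0125] [-2.6  2.3  7.8]
(0.028, 0.06) [ 398.8 -350.8] [67.  28.3] 23.3 z 0.0448
(0.0015, 0.006) [ 398.4 -350.8] [96.3 56.2] 23.1 z 0.0032
(0.02, 0.042) [ 539.1 -122.8] [161.9  62.3] -15.9 z 0.0334
t 37.225
```

View pics/w7.png

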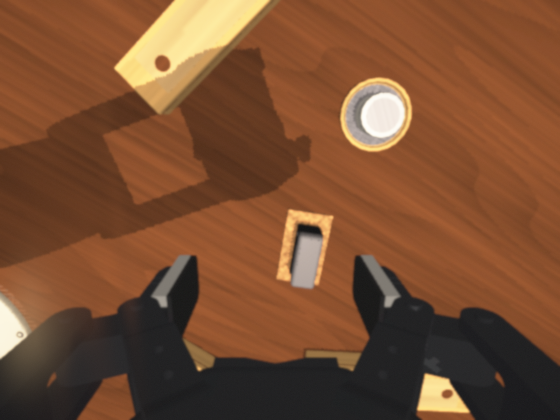

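The stapler stands centred on the cork, near pixel (306,258). The pencil box is last.

Run:
```python
from h import *
goto([.53,-.12,.25],down(74)); pause(.1); P,c=wrist("w8")
m=(P[...,2]>.026)&(P[...,2]<.042)&(abs(P[...,0]-.571)<.16)&(abs(P[...,1]+.131)<.09); C,S,a=rect(P[big(m)]); print(C,S,a)
if abs(S[0]-229)<4 and abs(S[1]-62)<2.5: p=C/1000
else: p=np.array([.5714,-.1313]); a=-15.8
h=cv2.cvtColor(c,cv2.COLOR_RGB2HSV).astype(int)
m=(h[...,1]<70)&(h[...,2]>60)&(abs(P[...,0]-.571)<.16)&(P[...,1]<.22)&(P[...,1]>.06)&(abs(P[...,2])<.015); print("long",*rect(P[big(m)]))
d=[.5716,.1393]
set_gripper(.085); pick(p,.012,a+90,.04,80)
line_to([*p,.08],None,.1); o=get_obs(); print("lift",o["grip_width"],o["ft_force"].round(1),o["moment"].round(2))
line_to([*p,.26],None,.2)
goto([*d,.26],down(85.8)); line_to([*d,.05],None,.15)
z=seat(d,.015); print(get_obs()["tcp_pos"].round(4),get_obs()["ft_force"].round(1),"t",get_obs()["time_s"])
```

```text
[ 571.5 -131.4] [229.2  62.2] -15.9
long [571.9 141.6] [256.6  87.2] -4.2
grip 0.06017942770788552
lift 0.06026044003971646 [-0.   0.3 -3.8] [ 0.03 -0.01 -0.01]
seated z 0.016 dF 13.51 exp 0.015
[0.5717 0.1393 0.0168] [-5.4 -0.1 11. ] t 47.7667
```

Run:
```python
from h import *
d=[.5716,.1393]
set_gripper(.085); line_to([*d,.14],None,.12); 
goto([.45,.10,.30],down(86)); pause(.2); P,c=wrist("w9")
layers(P,((.025,.045),(.0045,.0105)),(.4,.74),(.05,.24))
m=(P[...,2]>.028)&(P[...,2]<.045)&(abs(P[...,0]-.571)<.12)&(abs(P[...,1]-.139)<.04); q=P[m]
print("plane",np.linalg.lstsq(np.c_[q[:,:2]-q[:,:2].mean(0),np.ones(len(q))],q[:,2],rcond=None)[0].round(4))
f=grab_frame("top"); cv2.imwrite("pics/top9.png",f["color"][...,::-1]); f=grab_frame("scene"); cv2.imwrite("pics/scene9.png",f["color"][...,::-1])
print(get_obs()["time_s"])
```

```text
(0.025, 0.045) [570.9 139.3] [230.3  62.4] -4.1 z 0.0363
(0.0045, 0.0105) [571.1 140. ] [264.3  96. ] -4.3 z 0.0071
plane [0.0018 0.005  0.0362]
50.5083
```

View pics/w9.png

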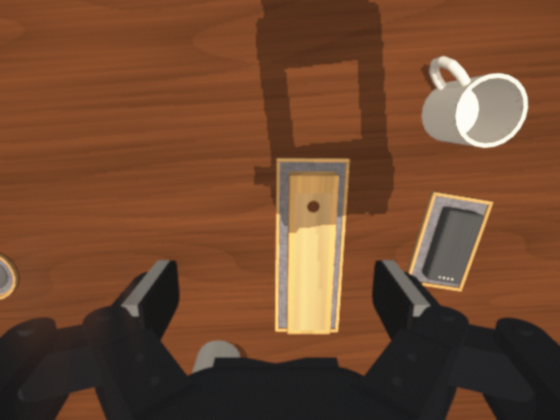

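View pics/scene9.png

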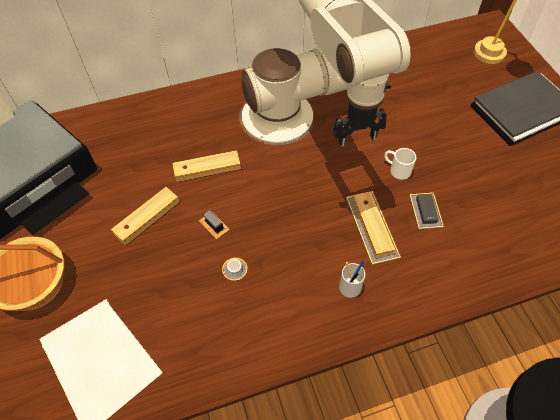

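The wrist view shows the box inside the long tray (rim from (277,160) to (340,332)). In the scene view everything is in its place, and the mug (402,163) and pen cup (352,280) haven't moved.

```bash
python3 -c "
from workcell import *
pause(.3); print(get_obs()['time_s']); print(finish_job())"
```

```text
50.8083
the job is handed in; nothing more can be done
None
```

The pile is apart and everything was placed in the order asked: tin, power bank, stapler, pencil box. I handed the job in at about 51 s of the 109 s allowed. Each thing was lowered until I felt contact, then released.

| Thing | Distance from centre of its place | Angle to its place | Other check |
|---|---|---|---|
| Tin in round dish | under 1 mm | round | top at 30 mm |
| Power bank in short tray | under 1 mm | within 1° | top at 26 mm |
| Stapler on cork mat | under 1 mm | within 0.2° | upright, wholly on the mat |
| Pencil box in long tray | under 1 mm | within 0.2° | level, top at 36 mm |

- **Bystanders:** the mug and pen cup look unmoved in the last scene picture. I checked this by eye and did not measure it.
- **Disagreements:** the scene and top cameras differed by about 4 mm on the pile's position. I used the wrist camera instead, whose views from two poses agreed within 1 mm. Contact on the power bank and the box came about 1 mm higher than expected. That is well short of resting on a rim, and the measured heights confirm both lie on the tray floors.
- **Failed step:** one script stopped on a coding error before the arm moved. No other checks failed.

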